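# Clear the fallen flux bottle from the drawer, then stow the solder reel

### The arm

A 6-joint arm with a two-finger parallel gripper is mounted at the origin on the work surface. World frame = base frame: x ahead of the robot, y to its left, z up, the work surface at z = 0. Lengths are in mm, angles in rad, forces in N, time in s.
With the tool pointing down it reaches from about 400 to 925 mm from the base axis. Payload 12.5 kg.
Tool frame: the origin (TCP) lies midway between the tips of the shut fingers; the grasp point (between the pads) lies 19 mm behind it; z points along the fingers, y is the line along which they close (so a half turn about z gives the same grasp; the last joint's range is limited). The gripper opens to 95 mm and grips with 3 to 60 N. Pads are 20 mm wide; open, the fingers measure 119 mm over their backs; the gripper's body (75 mm by 180 mm) begins 59 mm behind the grasp point.
Start: joints at [-1.322, 0.491, 1.559, -0, 1.092, -0.106], TCP at [217.15, -586.082, 214.661] pointing down, gripper open.
Joint ranges: [-3.1, 3.1], [-0.84, 2.19], [0.05, 2.79], [-1.13, 4.28], [0.06, 2.93], [-2.69, 2.69]. Speed limits (rad/s): [2.22, 2.22, 2.79, 3.14, 3.14, 3.14].

### API

Orientations are given as [roll, pitch, yaw] about the fixed x, y, z axes, in that order (R = Rz(yaw) Ry(pitch) Rx(roll)).
In Python, from cell import env gives the robot as it stands.
- The arm moves only by the tool carry_out, never from a script. Its argument "series" is a list of rows, each a list of 4 numbers: the shift along the world's x, y, z normalised to -1 to 1, where 1 is 5 cm, then the turn about the world's z normalised to -1 to 1, where 1 is 6 degrees. In form: [[x, y, z, turn], ...]. A call has exactly 5 rows; each row shifts and turns the commanded pose from where the row before left it; what a row does not reach is not made up. A row lasts 1/10 s, in which the tool goes at most 50 mm and 8.59 degrees, less where a joint would pass 70% of its speed; a pose out of reach is approached as far as the arm can. A call with a number of a shift or a turn outside -1 to 1 is refused whole. A call with a gripper value outside its range is refused whole. "fingers" is the closure, from -1 (fully open) to 1 (shut), set as the call begins (left out, the last holds). The fingers move at their own pace and stop on an object; the grip force is fixed at half the most. Time passes only in rows, so rows that do not move let the fingers close, or fill a call up. It gives the time, the measured TCP pose, the force, the opening and the grip force at its end, in the units of the state.
- env.state(): the state, without advancing time (a new reading comes with each control period).
- env.read_camera(name): name is "scene" or "top" or "wrist"; returns the picture (400x640x3 uint8, red, green, blue); there is no depth.
- env.calibration(name): a dict with "K" (3x3 intrinsics, pixels), "pose" (4x4, takes a point from camera to world coordinates). Camera axes: x right, y down, z forward; pixel columns grow to the right and rows downward; lengths in mm; the calibration is good to about 2 mm. A picture is of the moment at which its call begins: read the wrist's pose just before it. calibration takes no time and is no camera call; for the wrist camera it gives the pose at the moment of the call.
- env.job_done(): hands the job in; it is judged then, once.
Trained networks look in the newest picture that a camera, given by its name, has taken for a name from the list of things; names that differ only in an ending like _2 or _b are one class to them, and where a whole thing is asked for, a point or a joint stands for the part that bears it (a point fixed in the world has none). Each returns a list of dicts, best first, with "conf" (0 to 1); they miss things now and then, are a little off and sometimes report something else, mostly with a low value. They report only what shows in the picture. A call takes as long as a camera call.
- env.look_for(camera, label): "position" ([row, column] as shares, 0 to 1, of the picture: columns of its width, rows of its height, amid what is visible of it).
The state is a dict: "t": time; "joints": joint angles; "qvel": joint speeds; "tau": joint torques, N m; "eef_pos": TCP position; "tcp_rot": TCP orientation; "ft_force": force on the tool from outside, world axes, zero at the start; "moment": the same for the moment, N m; "opening": opening from 0.0 (shut) to 1.0 (fully open); "grip_force": force on a finger pad.
Only numpy, scipy, OpenCV 4.12 (cv2) and the standard library are available. Lean on these libraries where they do the work, as an engineer would, in place of code of your own. Each camera call takes 0.05 s, during which the arm holds its last target. There are 200 camera calls.

### The job

The flux bottle has toppled over in the way of the parts drawer: first pick it up and stand it upright in the middle of the round green mat, and let go of it. Then pull the drawer out almost as far as it goes, lay the solder reel flat inside it and push the drawer fully shut. The bottle must stay standing on its mat, and the multimeter, the pen pot and the circuit board must be left where they are.

Things in the scene. Friction and masses are not known exactly. Their poses are not given: they have to be found in the camera images.
- bottle: white square flux bottle, blue label, round red cap, 110 mm tall: body 44 x 44 mm, 76 mm long, then a shoulder and a cap 24 mm across. Origin on its long axis, 55 mm from the underside and from the cap's top. z points from underside to cap; x, y square to its sides. Starts lying on a side on the table before the drawer (axis 22 mm up), cap to the robot's right, somewhat towards or away from it.
- mat: round green silicone mat, 110 mm across and 5 mm thick, lying fixed on the table to the left or right of the drawer. The origin is the centre of its underside (table level), z up; its upper face is 5 mm above the origin.
- reel: the small reel of solder: white flanged spool with grey wire, 48 mm across its flanges and 40 mm high, standing flat on the table with its axis upright. The origin is the centre of its underside, z along its axis.
- cab: low grey parts cabinet, fixed, 200 mm deep (x), 240 mm wide (y), 105 mm high, with one drawer. The origin is the centre of its underside on the table; its own -x axis is the front, from which the drawer comes out; the closed drawer's face is 100 mm in front of the origin. The front edge of the cabinet's top is 85 mm in front of the origin.
- cab_drawer0 (a joint): how far the drawer is pulled out (m): 0 fully shut, 0.133 fully out. It slides along the cabinet's -x with light friction and stays where it is left. It starts shut or a few mm ajar.
- cab_drawer0_handle (a point): the middle of the drawer's handle: a level round steel bar, 11 mm thick, 120 mm long across the orange drawer front (along y), its centre line 35 mm in front of that front, 67 mm above the table. It moves with the drawer; its axes are the cabinet's.
- drawer_in (a point): centre of the drawer's inner floor, 22 mm above the table; moves with the drawer, axes as the cabinet's. Inside: 155 mm along x (78 mm each way) by 198 mm along y (99 mm each way); the plywood walls are 6 mm thick and rise 61 mm above this floor; the orange front lies outside the front wall, about as high.
- meter: yellow multimeter lying flat beside the cabinet, 150 x 75 x 32 mm, origin at the centre of its underside. Leave it alone.
- pens: black round pot with three pens, 72 mm across, 130 mm high with the pens, beside the cabinet; origin at the centre of its underside. Leave it alone.
- board: small blue circuit board on four short feet, 75 x 55 mm, about 17 mm high with its parts, lying near the robot; origin at the centre of its underside. Leave it alone.

How it is judged:
By the outcome, as a careful person would: the job done as asked, in the order asked, and still so for the second after the job is handed in, with the robot touching nothing.
It also fails if it takes over 72 s, if anything falls off the work surface, if the arm or the gripper's body presses on something with over 40 N, if the wrist force passes 120 N, or if a joint passes its speed limit or range.

## Working session

There is one attempt and no reset: what is moved stays moved. The work goes in short steps, Python scripts to look and compute and a tool call to move; the robot and the scene stay as the last step left them, time stands still between calls to the robot, and variables do not carry over. Pictures are saved under pics/ and viewed, at most 12 in all, crops included, and the job is handed in when it is done.

Besides the shell and the picture viewer there is one more tool, called after ">>>" as name(argument=value, ...), one argument or row to a line, values as JSON. carry_out: Moves the arm, as the interface text tells. Its arguments: {"type":"object","properties":{"series":{"type":"array","items":{"type":"array","items":{"type":"number","minimum":-1,"maximum":1}}},"fingers":{"type":"number"}},"required":["series"]}

```bash
mkdir -p pics
cat > h.py <<'E'
import numpy as np, cv2
from cell import env
def ray(cam,u,v,z):
    c=env.calibration(cam);K=np.array(c["K"]);P=np.array(c["pose"])
    d=P[:3,:3]@np.linalg.solve(K,[u,v,1.]);o=P[:3,3]
    return o+d*(z-o[2])/d[2]
def proj(cam,p):
    c=env.calibration(cam);K=np.array(c["K"]);P=np.array(c["pose"])
    q=K@(P[:3,:3].T@(np.array(p,float)-P[:3,3]));return q[:2]/q[2]
def snap(cam,name):
    im=np.array(env.read_camera(cam));cv2.imwrite(f"pics/{name}.png",im[:,:,::-1]);return im
E
python3 - <<'E'
from h import *
np.set_printoptions(precision=1,suppress=True)
snap("scene","s0");snap("top","t0")
H=dict(bottle=22,mat=5,reel=40,cab=105,cab_drawer0_handle=67,meter=32,pens=65,board=10)
for cam in("top","scene"):
  print(cam,np.array(env.calibration(cam)["pose"])[:3].round(2).tolist(), np.array(env.calibration(cam)["K"])[0])
  for n,z in H.items():
    for d in env.look_for(cam,n)[:2]:
      r,c=d["position"];print(n,round(d["conf"],2),round(c*640),round(r*400),ray(cam,c*640,r*400,z))
print(env.state())
a=cv2.imread("pics/t0.png");b=cv2.imread("pics/s0.png")
E
```

```text
top [[0.0, -0.99, 0.11, 455.65], [-1.0, -0.0, 0.0, 2.88], [-0.0, -0.11, -0.99, 1485.69]] [492.7   0.  326.4]
bottle 0.62 338 216 [540.5 -25.7  22. ]
mat 0.72 214 241 [466.  345.1   5. ]
reel 0.76 433 240 [ 470.  -302.6   40. ]
cab 0.94 330 131 [778.2  -1.2 105. ]
cab 0.18 338 166 [676.5 -24.  105. ]
cab_drawer0_handle 0.87 338 166 [684.7 -23.8  67. ]
cab_drawer0_handle 0.54 214 241 [465.  331.9  67. ]
meter 0.9 449 172 [ 672.4 -354.2   32. ]
pens 0.86 203 168 [677.2 370.3  65. ]
board 0.84 303 269 [385.   79.8  10. ]
scene [[0.06, 0.7, -0.71, 1509.74], [1.0, -0.04, 0.04, -50.77], [-0.01, -0.72, -0.7, 998.16]] [460.    0.  321.2]
bottle 0.92 313 212 [539.4 -26.9  22. ]
mat 0.84 426 193 [459.5 336.4   5. ]
reel 0.78 222 206 [ 512.3 -298.3   40. ]
cab 0.91 321 272 [826.  -17.4 105. ]
cab_drawer0_handle 0.73 315 231 [657.8 -25.3  67. ]
meter 0.85 196 252 [ 680.7 -353.6   32. ]
meter 0.23 345 180 [409.4  80.3  32. ]
pens 0.66 453 231 [679.4 353.1  65. ]
pens 0.37 322 271 [794.3 -13.6  65. ]
board 0.64 346 180 [385.3  88.4  10. ]
{'t': 0.9, 'joints': array([-1.3,  0.5,  1.6,  0. ,  1.1, -0.1]), 'qvel': array([ 0.,  0.,  0., -0.,  0., -0.]), 'tau': array([ -0. , -61.2, -25.8,   0.1,   0. ,   0. ]), 'eef_pos': array([ 217.2, -586.1,  214.7]), 'tcp_rot': array([ 3.1, -0. ,  0.4]), 'ft_force': array([-0.1, -0.2, -0.1]), 'moment': array([-0. ,  0. , -0.1]), 'grip_force': 0.0, 'opening': 1.0034125034026005}
```

View pics/t0.png

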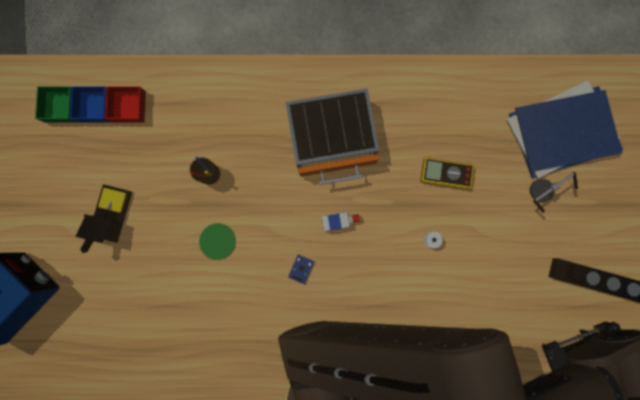

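View pics/s0.png

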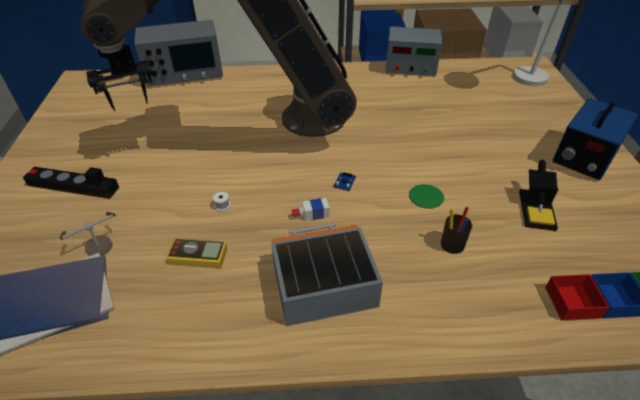

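The top view shows the bottle at about (340,221) with its cap to the right, the handle bar at about (345,182), the mat at (217,241), the reel at (434,240) and the board at (301,269). I'll enlarge the top view for the fine geometry.

Run:
```python
from h import *
a=cv2.imread("pics/t0.png")
cv2.imwrite("pics/t0c.png",cv2.resize(a[80:240,280:400],None,fx=5*.75,fy=5*.75,interpolation=cv2.INTER_CUBIC))
hsv=cv2.cvtColor(a,cv2.COLOR_BGR2HSV)
def blob(lo,hi,x0,x1,y0,y1):
    m=np.zeros(a.shape[:2],np.uint8);m[y0:y1,x0:x1]=cv2.inRange(hsv,lo,hi)[y0:y1,x0:x1]
    pts=cv2.findNonZero(m);return pts.reshape(-1,2).astype(float)
np.set_printoptions(precision=1,suppress=True)
g=blob((45,90,40),(85,255,255),180,260,210,275);r,_=cv2.minEnclosingCircle(g.astype(np.float32));print("mat",r,len(g),ray("top",*r,5))
for n,lo,hi,z in (("red",(0,150,80),(8,255,255),22),("blue",(100,120,60),(130,255,255),44),("white",(0,0,140),(180,60,255),44)):
    p=blob(lo,hi,318,368,205,240);print(n,len(p),p.mean(0),ray("top",*p.mean(0),z))
p=blob((0,0,120),(180,70,255),415,450,225,255);print("reel",len(p),p.mean(0),p.min(0),p.max(0),ray("top",*(p.min(0)+p.max(0))/2,40))
o=blob((3,150,90),(20,255,255),290,390,145,180);print("orange",len(o),cv2.minAreaRect(o.astype(np.float32)))
```

```text
mat (217.00343322753906, 241.22769165039062) 974 [465.3 336.7   5. ]
red 42 [356.  218.1] [534.4 -78.5  22. ]
blue 123 [334.2 221.6] [522.8 -13.6  44. ]
white 125 [335.  220.8] [525.1 -15.9  44. ]
reel 233 [432.6 239.6] [423. 232.] [442. 248.] [ 469.8 -300.5   40. ]
orange 527 ((338.5965270996094, 165.0685272216797), (9.710052490234375, 82.36803436279297), 80.36246490478516)
```

View pics/t0c.png

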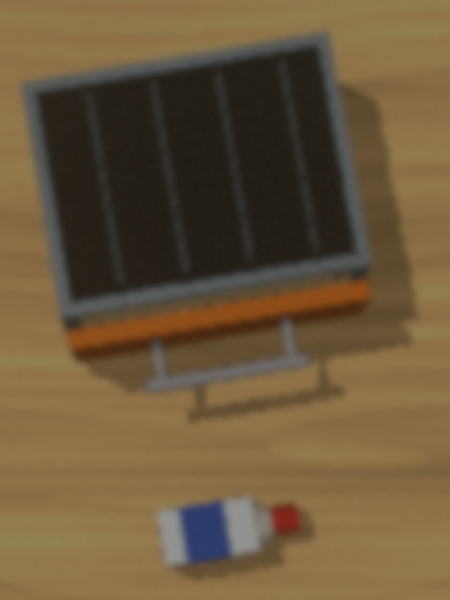

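The crop shows the handle bar running from crop (148,386) to (310,359). The bottle's body spans (163,538) to (257,524) and its cap is at (286,518). The cabinet's top front corners are near (62,318) and (371,268).

Run:
```python
from h import *
np.set_printoptions(precision=1,suppress=True)
f=lambda x,y,z:ray("top",280+x/3.75,80+y/3.75,z)
h1,h2=f(148,386,67),f(310,359,67);print("handle",h1,h2,(h1+h2)/2,np.linalg.norm(h1-h2),np.degrees(np.arctan2((h1-h2)[1],(h1-h2)[0])))
c=[f(x,y,105) for x,y in((62,318),(371,268),(327,34),(22,86))]
for i in range(4):
  d=c[i]-c[i-1];print(c[i],np.linalg.norm(d),np.degrees(np.arctan2(d[1],d[0])))
print("mid",sum(c)/4)
b1,b2,cp=f(163,538,44),f(257,524,44),f(286,518,22);print("bottle",b1,b2,cp)
for d in(b2-b1,cp-b1):print(np.linalg.norm(d),np.degrees(np.arctan2(d[1],d[0])))
for n,z in(("reel",20),("bottle",22)):
  p=env.look_for("scene",n)[0];r,cc=p["position"];print(ray("scene",cc*640,r*400,z))
s=env.state();print(s["tcp_rot"],s["joints"])
```

```text
handle [633.8  29.4  67. ] [655. -96.  67.] [644.4 -33.3  67. ] 127.21706313347985 99.60688548541731
[680.7  93.9 105. ] 182.68959290323932 -169.86995133923313
[ 719.3 -140.   105. ] 237.05635112845857 -80.63386690768303
[ 901.7 -108.   105. ] 185.13982565026862 9.973560992006433
[860.6 126.  105. ] 237.54200328668557 99.95855350756527
mid [790.6  -7.  105. ]
bottle [517.3  17.7  44. ] [528.3 -55.5  44. ] [534.2 -79.4  22. ]
74.11238128960707 -81.445754385028
101.04449090606833 -80.12125480225073
[ 491.5 -303.4   20. ]
[539.4 -26.9  22. ]
[3.1 0.  0.4] [-1.3  0.5  1.6 -0.   1.1 -0.1]
```

>>> carry_out(
  series=[
    [0.42, 0.67, -0.1, 0.88],
    [0.42, 0.67, -0.1, 0.88],
    [0.42, 0.67, -0.1, 0.88],
    [0.42, 0.67, -0.1, 0.88],
    [0.42, 0.67, -0.1, 0.88],
  ],
  fingers=-1,
)

```text
t: 1.5
eef_pos: [322.8, -417.3, 189.6]
tcp_rot: [3.141, 0.0, 0.819]
ft_force: [-1.0, -0.6, 0.3]
opening: 0.998
grip_force: 0.0
```

>>> carry_out(
  series=[
    [0.42, 0.67, -0.1, 0.88],
    [0.42, 0.67, -0.1, 0.88],
    [0.42, 0.67, -0.1, 0.88],
    [0.42, 0.67, -0.1, 0.88],
    [0.42, 0.67, -0.1, 0.88],
  ],
)

```text
t: 2.0
eef_pos: [427.9, -249.7, 164.7]
tcp_rot: [3.141, 0.0, 1.28]
ft_force: [0.7, -0.3, -0.4]
opening: 1.002
grip_force: 0.0
```

>>> carry_out(
  series=[
    [0.42, 0.67, -0.1, 0.88],
    [0.42, 0.67, -0.1, 0.88],
    [0.42, 0.67, -0.1, 0.88],
    [0.42, 0.67, -0.1, 0.88],
    [0.42, 0.67, -0.1, 0.88],
  ],
)

```text
t: 2.5
eef_pos: [533.0, -82.1, 139.6]
tcp_rot: [3.141, 0.0, 1.741]
ft_force: [-0.6, -1.0, -0.6]
opening: 0.998
grip_force: 0.0
```

Run:
```python
from h import *
np.set_printoptions(precision=3,suppress=True)
for i in range(3): snap("wrist","w0")
s=env.state();print(s["t"],s["eef_pos"],s["tcp_rot"],s["joints"],s["ft_force"],s["opening"])
print(np.array(env.calibration("wrist")["pose"]))
for n,z in(("bottle",22),("cab_drawer0_handle",67)):
  for p in env.look_for("wrist",n)[:2]:
    r,cc=p["position"];print(n,p["conf"],cc*640,r*400,ray("wrist",cc*640,r*400,z))
```

```text
2.65 [532.748 -81.884 139.321] [-3.141 -0.     1.74 ] [-0.275  0.463  1.853  0.     0.826 -0.445] [-0.771 -0.676  0.458] 1.0006078553552205
[[  0.985   0.165   0.042 521.431]
 [  0.17   -0.956  -0.238 -15.158]
 [  0.001   0.242  -0.97  309.651]
 [  0.      0.      0.      1.   ]]
bottle 0.97 316.608 133.68 [522.349 -25.261  22.   ]
bottle 0.71 526.272 123.2 [706.343  15.362  22.   ]
cab_drawer0_handle 0.6 528.128 125.07999999999998 [679.206   8.377  67.   ]
```

View pics/w0.png

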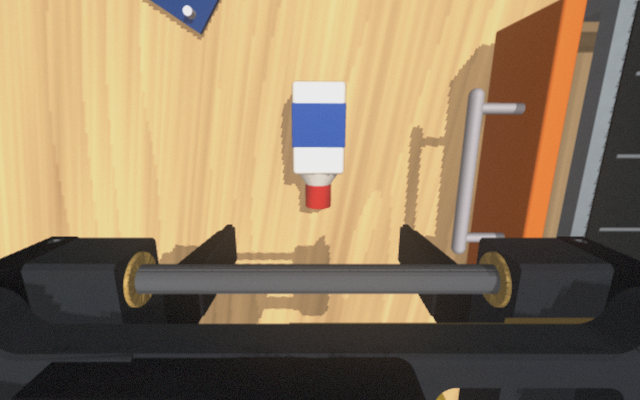

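The wrist view shows the bottle aligned with the tool: body columns 293–345, rows 82–173, cap centre at about (318,193). The handle bar runs from (475,95) to (459,248).

Run:
```python
from h import *
np.set_printoptions(precision=1,suppress=True)
f=lambda u,v,z:print(u,v,ray("wrist",u,v,z))
f(318,193,28);f(318,206,26);f(318,182,26);f(293,82,44);f(345,82,44);f(293,173,44);f(345,173,44);f(475,95,67);f(459,248,67)
```

```text
318 193 [532.4 -78.7  28. ]
318 206 [534.5 -91.5  26. ]
318 182 [530.7 -68.8  26. ]
293 82 [496.6  11.6  44. ]
345 82 [537.9  18.6  44. ]
293 173 [507.5 -61.4  44. ]
345 173 [551.7 -53.9  44. ]
475 95 [633.2  22.6  67. ]
459 248 [654.9 -97.   67. ]
```

>>> carry_out(
  series=[
    [0.02, -0.05, -0.9, 0],
    [0, 0, -0.9, 0],
    [0, 0, -0.6, 0],
    [0, 0, -0.27, 0],
    [0, 0, 0, 0],
  ],
)

```text
t: 3.25
eef_pos: [532.4, -86.8, 5.2]
tcp_rot: [-3.14, -0.001, 1.735]
ft_force: [0.7, 0.4, 0.9]
opening: 1.004
grip_force: 0.0
```

>>> carry_out(
  series=[
    [0, 0, 0, 0],
    [0, 0, 0, 0],
    [0, 0, 0, 0],
    [0, 0, 0, 0],
    [0, 0, 0, 0],
  ],
  fingers=0.55,
)

```text
t: 3.75
eef_pos: [533.3, -86.1, 6.7]
tcp_rot: [3.141, 0.0, 1.737]
ft_force: [0.1, 0.2, 0.3]
opening: 0.638
grip_force: 0.0
```

>>> carry_out(
  series=[
    [0, 0, 0, 0],
    [0, 0, 0, 0],
    [0, 0, 0, 0],
    [0, 0, 0, 0],
    [0, 0, 0, 0],
  ],
)

```text
t: 4.25
eef_pos: [533.2, -86.1, 6.1]
tcp_rot: [3.141, 0.0, 1.737]
ft_force: [0.2, -0.5, -0.3]
opening: 0.244
grip_force: 29.3
```

>>> carry_out(
  series=[
    [0, 0, 0.4, 0],
    [0, 0.1, 0.6, 0],
    [0, 0.2, 0.6, 0],
    [0, 0.4, 0.5, 0],
    [0, 0.4, 0.4, 0],
  ],
)

```text
t: 4.75
eef_pos: [533.1, -30.7, 132.5]
tcp_rot: [3.141, 0.0, 1.736]
ft_force: [0.2, 0.0, -0.9]
opening: 0.244
grip_force: 30.0
```

Run:
```python
from h import *
np.set_printoptions(precision=3,suppress=True)
im=snap("scene","s1")
w=snap("wrist","w1")
s=env.state();print(s["t"],s["eef_pos"],s["ft_force"],s["moment"],s["opening"],s["grip_force"])
a=cv2.resize(im[130:250,250:400],None,fx=3.3,fy=3.3)[:,:,::-1]
cv2.imwrite("pics/m1.png",np.hstack([a[:396],cv2.resize(w[:,120:520][:,:,::-1],(305,305)).copy() if 0 else cv2.copyMakeBorder(cv2.resize(w[:,120:520][:,:,::-1],(300,300)),0,a.shape[0]-300,0,0,cv2.BORDER_CONSTANT)]))
```

```text
4.85 [533.831 -29.591 133.381] [-0.24  -1.289 -2.666] [-0.149 -0.179  0.007] 0.2434028994503578 29.99163955450058
```

View pics/m1.png

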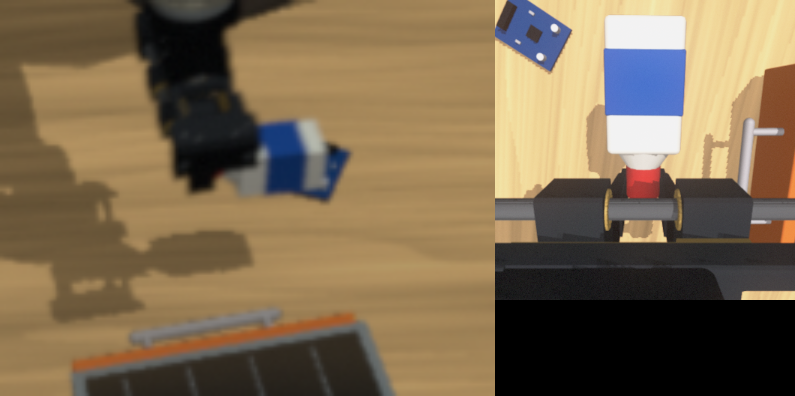

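The scene crop shows the bottle held level by the cap and not swinging under 30 N. I'll carry it to just above the mat, then ease the grip in small steps so it pivots to hang upright.

>>> carry_out(
  series=[
    [-0.137, 0.5, 0, 0],
    [-0.137, 0.8, 0, 0],
    [-0.137, 0.8, 0, 0],
    [-0.137, 0.8, 0, 0],
    [-0.137, 0.8, 0, 0],
  ],
)

```text
t: 5.35
eef_pos: [498.3, 154.7, 130.1]
tcp_rot: [-3.14, 0.0, 1.737]
ft_force: [0.6, -0.1, -1.6]
opening: 0.242
grip_force: 30.0
```

>>> carry_out(
  series=[
    [-0.137, 0.8, 0, 0],
    [-0.137, 0.8, 0, 0],
    [-0.137, 0.8, -0.2, 0],
    [-0.137, 0.7, -0.3, 0],
    [-0.137, 0.52, -0.3, 0],
  ],
)

```text
t: 5.85
eef_pos: [464.2, 336.3, 89.6]
tcp_rot: [-3.141, 0.0, 1.738]
ft_force: [0.6, -0.0, -2.2]
opening: 0.242
grip_force: 30.0
```

>>> carry_out(
  series=[
    [0, 0, 0, 0],
    [0, 0, 0, 0],
    [0, 0, 0, 0],
    [0, 0, 0, 0],
    [0, 0, 0, 0],
  ],
  fingers=0.52,
)

```text
t: 6.35
eef_pos: [465.2, 334.2, 91.6]
tcp_rot: [3.141, -0.0, 1.736]
ft_force: [-0.8, -0.9, -1.8]
opening: 0.243
grip_force: 29.2
```

>>> carry_out(
  series=[
    [0, 0, 0, 0],
    [0, 0, 0, 0],
    [0, 0, 0, 0],
    [0, 0, 0, 0],
    [0, 0, 0, 0],
  ],
  fingers=0.517,
)

```text
t: 6.85
eef_pos: [464.6, 334.9, 91.2]
tcp_rot: [3.142, 0.0, 1.737]
ft_force: [-0.0, 0.2, -1.9]
opening: 0.244
grip_force: 24.7
```

Run:
```python
from h import *
np.set_printoptions(precision=3,suppress=True)
snap("wrist","w2")
s=env.state();print(s["eef_pos"],s["ft_force"],s["moment"],s["opening"],s["grip_force"],s["joints"])
p=env.look_for("wrist","bottle")[0];print(p["conf"],p["position"][1]*640,p["position"][0]*400)
```

```text
[464.664 334.933  91.185] [-0.512 -0.151 -1.91 ] [-0.117 -0.122 -0.105] 0.24206601850524337 24.749909341335297 [ 0.509  0.571  1.811 -0.     0.76   0.343]
0.58 317.888 126.72000000000001
```

>>> carry_out(
  series=[
    [0, 0, 0, 0],
    [0, 0, 0, 0],
    [0, 0, 0, 0],
    [0, 0, 0, 0],
    [0, 0, 0, 0],
  ],
  fingers=0.513,
)

```text
t: 7.45
eef_pos: [464.7, 334.9, 91.2]
tcp_rot: [3.142, 0.0, 1.737]
ft_force: [-0.1, 0.6, -1.8]
opening: 0.245
grip_force: 19.1
```

>>> carry_out(
  series=[
    [0, 0, 0, 0],
    [0, 0, 0, 0],
    [0, 0, 0, 0],
    [0, 0, 0, 0],
    [0, 0, 0, 0],
  ],
  fingers=0.51,
)

```text
t: 7.95
eef_pos: [464.7, 334.9, 91.2]
tcp_rot: [3.141, -0.0, 1.737]
ft_force: [0.1, 1.5, -2.2]
opening: 0.246
grip_force: 17.7
```

```bash
cat > st.py <<'E'
from h import *
np.set_printoptions(precision=3,suppress=True)
w=snap("wrist","w3")
s=env.state();print(s["t"],s["eef_pos"],s["ft_force"],s["moment"],s["opening"],s["grip_force"])
for p in env.look_for("wrist","bottle")[:1]:print(p["conf"],p["position"][1]*640,p["position"][0]*400)
h=cv2.cvtColor(w,cv2.COLOR_RGB2HSV)
for n,lo,hi in(("blue",(105,120,60),(130,255,255)),("red",(0,150,80),(8,255,255))):
    m=cv2.inRange(h,lo,hi)[:240,250:400];q=cv2.findNonZero(m)
    if q is not None:q=q.reshape(-1,2)+[250,0];print(n,len(q),q.min(0),q.max(0))
E
python3 st.py
```

```text
8.0 [464.659 334.925  91.138] [-0.297  0.665 -1.8  ] [-0.088 -0.102 -0.003] 0.24909996127716358 17.66099989414215
0.8 314.81600000000003 170.92000000000002
blue 3011 [279 108] [355 150]
red 973 [296 214] [338 239]
```

>>> carry_out(
  series=[
    [0, 0, 0, 0],
    [0, 0, 0, 0],
    [0, 0, 0, 0],
    [0, 0, 0, 0],
    [0, 0, 0, 0],
  ],
)

```text
t: 8.55
eef_pos: [464.7, 334.9, 91.2]
tcp_rot: [3.141, 0.0, 1.737]
ft_force: [-0.1, -0.2, -2.2]
opening: 0.249
grip_force: 17.7
```

```bash
sed -i 's/^w=.*/import sys\nw=snap("wrist",sys.argv[1])/' st.py; python3 st.py w4
python3 - <<'E'
import cv2
h=cv2.cvtColor(cv2.imread("pics/w2.png"),cv2.COLOR_BGR2HSV)
q=cv2.findNonZero(cv2.inRange(h,(105,120,60),(130,255,255))[:240,250:400]).reshape(-1,2);print(q.min(0),q.max(0))
a=cv2.imread("pics/w2.png");b=cv2.imread("pics/w4.png")
cv2.imwrite("pics/m2.png",cv2.hconcat([a[:260,130:510],b[:260,130:510]]))
E
```

```text
8.6 [464.669 334.899  91.181] [-0.302 -0.079 -1.746] [-0.156 -0.119 -0.056] 0.2473160104758028 17.659433484077454
0.76 313.92 170.4
blue 3012 [279 108] [355 150]
red 975 [296 214] [338 239]
[15 65] [120 151]
```

View pics/m2.png

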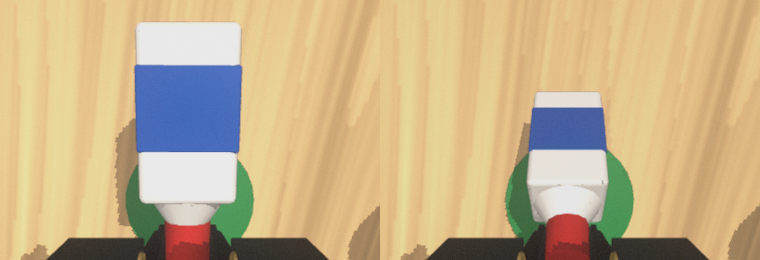

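The two wrist crops show the bottle level before, and swung about halfway down after easing to 17.7 N. I'll ease it further.

>>> carry_out(
  series=[
    [0, 0, 0, 0],
    [0, 0, 0, 0],
    [0, 0, 0, 0],
    [0, 0, 0, 0],
    [0, 0, 0, 0],
  ],
  fingers=0.505,
)

```text
t: 9.15
eef_pos: [464.6, 334.9, 91.2]
tcp_rot: [3.142, 0.0, 1.737]
ft_force: [-0.4, 0.0, -1.0]
opening: 0.251
grip_force: 10.4
```

```bash
python3 st.py w5
```

```text
9.2 [464.628 334.912  91.141] [-1.01   0.275 -1.16 ] [-0.099 -0.105  0.005] 0.2499320422703615 10.406391620635986
0.83 316.416 172.67999999999998
blue 2981 [279 108] [355 150]
red 977 [296 214] [338 239]
```

>>> carry_out(
  series=[
    [0, 0, 0.2, 0],
    [0, 0, 0.2, 0],
    [0, 0, 0, 0],
    [0, 0, 0, 0],
    [0, 0, 0, 0],
  ],
)

```text
t: 9.75
eef_pos: [464.5, 334.9, 111.1]
tcp_rot: [3.142, 0.0, 1.737]
ft_force: [0.3, -0.2, -1.5]
opening: 0.25
grip_force: 10.8
```

```bash
python3 st.py w6;  python3 - <<'E'
from h import *
im=snap("scene","s2")
a=cv2.resize(im[110:230,350:500],None,fx=3.3,fy=3.3)[:,:,::-1];b=cv2.imread("pics/w6.png")[:260,130:510]
b=cv2.copyMakeBorder(b,0,a.shape[0]-260,0,0,cv2.BORDER_CONSTANT);cv2.imwrite("pics/m3.png",cv2.resize(cv2.hconcat([a,b]),(795,360)))
E
```

```text
9.8 [464.496 334.828 110.989] [-0.746 -0.041 -1.33 ] [-0.029 -0.119 -0.025] 0.2507088207000568 10.78225744864909
0.82 314.88 177.4
blue 2564 [280 116] [354 153]
red 959 [296 214] [338 239]
```

View pics/m3.png

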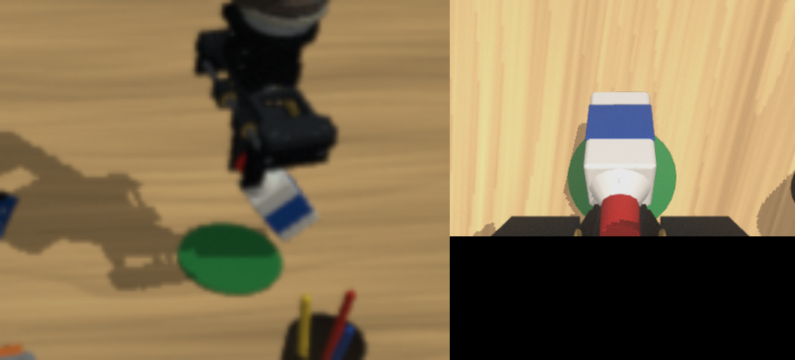

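The bottle now hangs about 40° from vertical. I'll ease the grip a little more.

>>> carry_out(
  series=[
    [0, 0, 0, 0],
    [0, 0, 0, 0],
    [0, 0, 0, 0],
    [0, 0, 0, 0],
    [0, 0, 0, 0],
  ],
  fingers=0.502,
)

```text
t: 10.4
eef_pos: [464.7, 334.9, 111.2]
tcp_rot: [3.141, -0.0, 1.737]
ft_force: [-0.5, -0.2, -1.9]
opening: 0.251
grip_force: 7.4
```

```bash
python3 st.py w7
```

```text
10.45 [464.642 334.924 111.179] [ 0.551 -0.574 -1.695] [-0.075 -0.139 -0.014] 0.24850505489376862 7.421537825139239
0.55 315.32800000000003 185.88
blue 1905 [281 129] [353 159]
red 934 [296 214] [338 239]
```

>>> carry_out(
  series=[
    [0, 0, 0, 0],
    [0, 0, 0, 0],
    [0, 0, 0, 0],
    [0, 0, 0, 0],
    [0, 0, 0, 0],
  ],
  fingers=0.5,
)

```text
t: 11.0
eef_pos: [464.7, 334.9, 111.2]
tcp_rot: [3.142, 0.0, 1.737]
ft_force: [0.8, -0.2, -1.9]
opening: 0.25
grip_force: 5.0
```

```bash
python3 st.py w8
```

```text
11.05 [464.638 334.93  111.165] [-0.378  0.184 -1.484] [-0.108 -0.12   0.055] 0.24842638878163548 5.000131378892547
0.64 314.496 191.68
blue 1532 [282 139] [352 164]
red 933 [296 213] [338 239]
```

>>> carry_out(
  series=[
    [0, 0, 0, 0],
    [0, 0, 0, 0],
    [0, 0, 0, 0],
    [0, 0, 0, 0],
    [0, 0, 0, 0],
  ],
  fingers=0.4985,
)

```text
t: 11.6
eef_pos: [464.6, 334.9, 111.2]
tcp_rot: [3.142, -0.0, 1.737]
ft_force: [-0.2, -0.3, -1.8]
opening: 0.249
grip_force: 2.8
```

```bash
python3 st.py w9
python3 - <<'E'
from h import *
s=env.state();g=np.array(s["eef_pos"])+[0,0,19];a=np.array([-.165,.986,0])
for t in range(0,95,10):
  T=np.radians(t);d=a*np.sin(T)-np.array([0,0,1])*np.cos(T);n=a*np.cos(T)+np.array([0,0,1])*np.sin(T)
  print(t,[round(float(proj("wrist",g+d*(101-q)+22*n)[1])) for q in(0,18,52,76)])
E
```

```text
11.65 [464.643 334.905 111.154] [-0.014 -0.286 -1.587] [-0.012 -0.14   0.011] 0.25043211850193614 2.8045184165239334
0.73 314.496 208.8
blue 54 [285 172] [349 182]
red 798 [296 215] [338 239]
0 [181, 185, 195, 204]
10 [160, 167, 184, 199]
20 [140, 150, 174, 195]
30 [121, 134, 166, 193]
40 [101, 119, 159, 193]
50 [83, 105, 154, 195]
60 [65, 94, 153, 199]
70 [50, 85, 154, 205]
80 [38, 81, 160, 213]
90 [32, 83, 169, 224]
```

Row geometry puts the tilt at only about 8°. I'll lower it onto the mat, where the contact should square it up.

>>> carry_out(
  series=[
    [0.01, 0.03, -0.1, 0],
    [0, 0, -0.1, 0],
    [0, 0, -0.1, 0],
    [0, 0, -0.08, 0],
    [0, 0, 0, 0],
  ],
)

```text
t: 12.2
eef_pos: [465.3, 336.8, 92.1]
tcp_rot: [3.141, -0.001, 1.737]
ft_force: [-1.0, 1.3, 3.2]
opening: 0.252
grip_force: 6.3
```

>>> carry_out(
  series=[
    [0, 0, -0.04, 0],
    [0, 0, -0.04, 0],
    [0, 0, -0.02, 0],
    [0, 0, 0, 0],
    [0, 0, 0, 0],
  ],
)

```text
t: 12.7
eef_pos: [465.9, 338.3, 90.6]
tcp_rot: [3.137, -0.003, 1.737]
ft_force: [-10.4, 4.8, 35.4]
opening: 0.251
grip_force: 19.4
```

```bash
python3 st.py w10
```

```text
12.75 [465.881 338.281  90.6  ] [-10.042   5.738  35.252] [1.196 2.001 0.089] 0.2541291318357476 19.39639075906598
0.59 313.984 209.39999999999998
blue 19 [283 176] [348 183]
red 890 [295 213] [339 239]
```

>>> carry_out(
  series=[
    [0, 0, 0.09, 0],
    [0, 0, 0, 0],
    [0, 0, 0, 0],
    [0, 0, 0, 0],
    [0, 0, 0, 0],
  ],
)

```text
t: 13.3
eef_pos: [465.5, 336.8, 91.9]
tcp_rot: [3.141, -0.001, 1.737]
ft_force: [-1.3, 1.8, 7.3]
opening: 0.25
grip_force: 5.1
```

>>> carry_out(
  series=[
    [0, 0, 0, 0],
    [0, 0, 0, 0],
    [0, 0, 0, 0],
    [0, 0, 0, 0],
    [0, 0, 0, 0],
  ],
  fingers=0.3,
)

```text
t: 13.8
eef_pos: [465.1, 336.3, 91.5]
tcp_rot: [-3.141, 0.0, 1.737]
ft_force: [0.8, 0.5, -0.4]
opening: 0.349
grip_force: 0.0
```

```bash
python3 st.py w11
```

```text
13.85 [465.135 336.359  91.532] [-0.434 -0.228  0.039] [ 0.003 -0.119 -0.004] 0.35058276362652563 0.0
0.75 316.672 209.79999999999998
blue 15 [284 176] [350 182]
red 981 [296 211] [340 239]
```

>>> carry_out(
  series=[
    [0, 0, 0.3, 0],
    [0, 0, 0.6, 0],
    [0, 0, 0.8, 0],
    [0, -0.8, 0.5, 0],
    [0.3, -1, 0, 0],
  ],
)

```text
t: 14.4
eef_pos: [479.6, 249.1, 205.0]
tcp_rot: [3.136, -0.001, 1.741]
ft_force: [0.9, -1.0, -0.7]
opening: 0.357
grip_force: 0.0
```

Run:
```python
from h import *
np.set_printoptions(precision=1,suppress=True)
s=env.state();print(s["t"],s["eef_pos"])
w=snap("wrist","w12");t=snap("top","t2");sc=snap("scene","s3")
for cam,im in(("wrist",w),("top",t),("scene",sc)):
  h=cv2.cvtColor(im,cv2.COLOR_RGB2HSV)
  for n,lo,hi,z in(("red",(0,150,60),(8,255,255),115),):
    u,v=proj(cam,(465.3,336.7,115));print(cam,"expect",u,v)
    x0,y0=max(0,int(u)-60),max(0,int(v)-60);m=cv2.inRange(h,lo,hi)[y0:int(v)+60,x0:int(u)+60]
    k,l,st,ce=cv2.connectedComponentsWithStats(m)
    for i in range(1,k):
      if st[i,4]>8:print(st[i],ce[i]+[x0,y0],ray(cam,*(ce[i]+[x0,y0]),z if cam!="scene" else 108))
u,v=proj("scene",(465,337,50));u,v=int(u),int(v)
cv2.imwrite("pics/m4.png",cv2.resize(sc[v-50:v+50,u-60:u+60][:,:,::-1],None,fx=4,fy=4,interpolation=cv2.INTER_CUBIC))
```

```text
14.4 [479.6 249.1 205. ]
wrist expect 316.5042102174445 92.18624094138566
[ 50  53  25  19 339] [317.9  93.6] [466.5 335.8 115. ]
top expect 208.07624575179702 240.9686615539068
scene expect 432.4530258981146 167.54768787875776
[59 59  8  9 61] [434.1 169.9] [468.3 342.3 108. ]
[ 87 100   9  20  53] [463.2 216.3] [665.4 375.1 108. ]
```

View pics/m4.png

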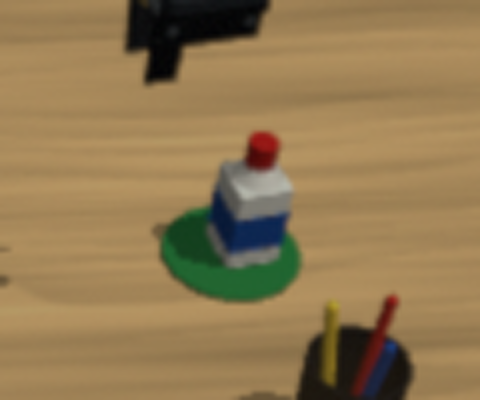

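The bottle stands upright on the mat. I'll check its centring from the wrist picture.

```bash
python3 - <<'E'
from h import *
np.set_printoptions(precision=1,suppress=True)
for cam,f in(("wrist","w12"),("scene","s3"),("top","t0")):
  h=cv2.cvtColor(cv2.imread(f"pics/{f}.png"),cv2.COLOR_BGR2HSV);m=cv2.inRange(h,(45,90,30),(85,255,255))
  k,l,st,ce=cv2.connectedComponentsWithStats(m);i=min((i for i in range(1,k) if st[i,4]>200),key=lambda i:np.hypot(*(ce[i]-proj(cam,(465,337,5)))))
  q=cv2.convexHull(cv2.findNonZero((l==i).astype(np.uint8))).reshape(-1,2)
  P=np.array([ray(cam,u,v,5)[:2] for u,v in q],np.float32);print(cam,cv2.minEnclosingCircle(P),P.min(0),P.max(0))
  if cam=="wrist":
    m=cv2.inRange(h,(0,0,120),(180,70,255));u,v=proj(cam,(466,336,60));print("bottle expected corners",[proj(cam,(466+a*22,336+b*22,5)) for a,b in((1,1),(-1,1))])
E
python3 -c "
import cv2;cv2.imwrite('pics/m5.png',cv2.imread('pics/w12.png')[:230,200:450])"
```

```text
wrist ((468.4298400878906, 327.47906494140625), 53.47890853881836) [415.3 278.7] [521.3 373.3]
bottle expected corners [array([339.7,  85.4]), array([300.7,  78.5])]
scene ((469.7568664550781, 333.23980712890625), 53.87492752075195) [419.1 280.6] [522.5 386.2]
top ((466.0614013671875, 336.82427978515625), 52.73140335083008) [415.5 285.6] [516.9 388. ]
```

>>> carry_out(
  series=[
    [0.5, -0.9, 0, 0],
    [0.5, -0.9, -0.2, 0],
    [0.5, -0.9, -0.3, 0],
    [0.5, -0.9, -0.3, 0],
    [0.5, -0.9, -0.2, 0],
  ],
  fingers=0.45,
)

```text
t: 15.05
eef_pos: [598.6, 34.4, 153.4]
tcp_rot: [-3.141, -0.0, 1.738]
ft_force: [0.4, 1.2, 0.1]
opening: 0.274
grip_force: 0.0
```

>>> carry_out(
  series=[
    [0.5, -0.7, 0, 0],
    [0.2, -0.4, 0, 0],
    [0, 0, 0, 0],
    [0, 0, 0, 0],
    [0, 0, 0, 0],
  ],
)

```text
t: 15.55
eef_pos: [632.5, -18.3, 154.7]
tcp_rot: [-3.141, -0.0, 1.739]
ft_force: [0.1, 0.4, 0.5]
opening: 0.276
grip_force: 0.0
```

Run:
```python
from h import *
np.set_printoptions(precision=1,suppress=True)
s=env.state();print(s["t"],s["eef_pos"],s["tcp_rot"][2],s["opening"])
w=snap("wrist","w13")
d=env.look_for("wrist","cab_drawer0_handle")
for p in d[:2]:r,c=p["position"];print(p["conf"],c*640,r*400,ray("wrist",c*640,r*400,67))
for a in(-60,-30,0,30,60):print(proj("wrist",(644-.17*a,-35+.985*a,67)))
```

```text
15.55 [632.5 -18.3 154.7] 1.7385231004696242 0.2760515212817375
0.77 380.672 165.79999999999998 [679.6  23.4  67. ]
[325.9 286.9]
[326.  256.7]
[326.2 224.8]
[326.4 191.2]
[326.6 155.6]
```

View pics/w13.png

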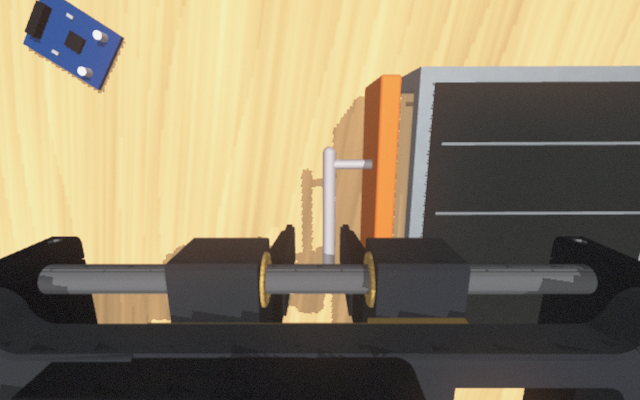

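The wrist view shows the bar at column ~329 with its far end at row ~148, about 2 mm farther in x than estimated. I'll descend over the middle of the bar and grip it.

>>> carry_out(
  series=[
    [0.26, -0.3, 0, 0],
    [0, 0, -0.6, 0.05],
    [0, 0, -0.8, 0],
    [0, 0, -0.6, 0],
    [0, 0, -0.12, 0],
  ],
)

```text
t: 16.15
eef_pos: [644.3, -33.8, 45.7]
tcp_rot: [-3.137, -0.002, 1.743]
ft_force: [-0.3, 1.2, -0.2]
opening: 0.276
grip_force: 0.0
```

>>> carry_out(
  series=[
    [0, 0, 0, 0],
    [0, 0, 0, 0],
    [0, 0, 0, 0],
    [0, 0, 0, 0],
    [0, 0, 0, 0],
  ],
  fingers=1,
)

```text
t: 16.65
eef_pos: [646.8, -34.7, 50.4]
tcp_rot: [3.139, 0.001, 1.742]
ft_force: [-0.6, 2.4, 6.4]
opening: 0.107
grip_force: 30.0
```

>>> carry_out(
  series=[
    [-0.478, -0.083, 0, 0],
    [-0.478, -0.083, 0, 0],
    [-0.478, -0.083, 0, 0],
    [-0.478, -0.083, 0, 0],
    [-0.478, -0.083, 0, 0],
  ],
)

```text
t: 17.15
eef_pos: [526.9, -55.5, 50.3]
tcp_rot: [3.138, 0.001, 1.742]
ft_force: [1.2, 3.7, 8.9]
opening: 0.11
grip_force: 30.0
```

>>> carry_out(
  series=[
    [0, 0, 0, 0],
    [0, 0, 0, 0],
    [0, 0, 0, 0],
    [0, 0, 0, 0],
    [0, 0, 0, 0],
  ],
)

```text
t: 17.65
eef_pos: [527.3, -55.5, 50.3]
tcp_rot: [3.139, 0.001, 1.742]
ft_force: [-1.6, 5.2, 11.8]
opening: 0.107
grip_force: 30.0
```

>>> carry_out(
  series=[
    [-0.05, -0.01, 0, 0],
    [-0.04, -0.01, 0, 0],
    [0, 0, 0, 0],
    [0, 0, 0, 0],
    [0, 0, 0, 0],
  ],
)

```text
t: 18.15
eef_pos: [522.7, -56.3, 50.3]
tcp_rot: [3.139, 0.0, 1.742]
ft_force: [-2.9, 5.6, 13.5]
opening: 0.112
grip_force: 30.0
```

>>> carry_out(
  series=[
    [0, 0, 0, 0],
    [0, 0, 0, 0],
    [0, 0, 0, 0],
    [0, 0, 0, 0],
    [0, 0, 0, 0],
  ],
  fingers=0.45,
)

```text
t: 18.65
eef_pos: [522.1, -56.7, 48.6]
tcp_rot: [3.142, 0.0, 1.742]
ft_force: [0.2, 0.3, -0.4]
opening: 0.275
grip_force: 0.0
```

>>> carry_out(
  series=[
    [0, 0, 0.5, 0],
    [0, 0, 0.8, 0],
    [0, 0, 0.8, 0],
    [-0.2, -0.9, 0.2, 0],
    [-0.2, -0.9, 0, 0],
  ],
)

```text
t: 19.15
eef_pos: [502.7, -147.2, 165.8]
tcp_rot: [3.138, 0.002, 1.745]
ft_force: [0.8, -0.3, -0.7]
opening: 0.274
grip_force: 0.0
```

>>> carry_out(
  series=[
    [-0.1, -0.9, 0, 0],
    [-0.1, -0.9, 0, 0],
    [0, -0.5, 0, 0],
    [0, 0, 0, 0],
    [0, 0, 0, 0],
  ],
  fingers=-0.6,
)

```text
t: 19.65
eef_pos: [491.7, -261.6, 163.3]
tcp_rot: [-3.141, -0.001, 1.741]
ft_force: [0.0, 0.1, 0.8]
opening: 0.641
grip_force: 0.0
```

Run:
```python
from h import *
np.set_printoptions(precision=1,suppress=True)
s=env.state();print(s["t"],s["eef_pos"],s["tcp_rot"][2],s["opening"])
w=snap("wrist","w14");t=snap("top","t3")
for cam in("wrist","top"):
 for n,z in(("reel",40),("cab_drawer0_handle",67)):
  for p in env.look_for(cam,n)[:2]:r,c=p["position"];print(cam,n,p["conf"],c*640,r*400,ray(cam,c*640,r*400,z))
print("exp",proj("wrist",(470,-301,40)))
h=cv2.cvtColor(w,cv2.COLOR_RGB2HSV);m=cv2.inRange(h,(0,0,140),(180,60,255))[:240]
k,l,st,ce=cv2.connectedComponentsWithStats(m)
for i in range(1,k):
  if st[i,4]>200:print(st[i],ce[i],ray("wrist",*ce[i],40))
```

```text
19.65 [ 491.7 -261.6  163.3] 1.741213513668895 0.6405140613691265
wrist reel 0.75 288.896 231.8 [ 471.3 -302.1   40. ]
wrist cab_drawer0_handle 0.68 526.272 48.199999999999996 [ 633.4 -108.7   67. ]
top cab_drawer0_handle 0.92 340.096 187.68 [620.  -30.4  67. ]
exp [287.6 230.2]
[397   0  46  32 663] [413.4  13.5] [545.7 -91.1  40. ]
[ 266  202   48   38 1332] [290.5 222.3] [ 471.5 -292.4   40. ]
```

>>> carry_out(
  series=[
    [-0.21, -0.4, 0, -1],
    [-0.21, -0.4, 0, -1],
    [0, 0, -0.4, -1],
    [0, 0, -0.5, -1],
    [0, 0, -0.6, -1],
  ],
  fingers=-0.8,
)

```text
t: 20.45
eef_pos: [471.5, -301.6, 88.6]
tcp_rot: [3.14, 0.001, 1.215]
ft_force: [0.7, -0.5, 0.0]
opening: 0.896
grip_force: 0.0
```

>>> carry_out(
  series=[
    [0, 0, -0.7, 0],
    [0, 0, -0.6, 0],
    [0, 0, -0.2, 0],
    [0, 0, 0, 0],
    [0, 0, 0, 0],
  ],
)

```text
t: 20.95
eef_pos: [471.6, -301.8, 14.7]
tcp_rot: [3.14, 0.0, 1.219]
ft_force: [-0.6, 0.5, 0.5]
opening: 0.898
grip_force: 0.0
```

>>> carry_out(
  series=[
    [0, 0, 0, 0],
    [0, 0, 0, 0],
    [0, 0, 0, 0],
    [0, 0, 0, 0],
    [0, 0, 0, 0],
  ],
  fingers=1,
)

```text
t: 21.45
eef_pos: [471.1, -301.7, 13.8]
tcp_rot: [3.141, 0.0, 1.219]
ft_force: [0.4, 0.5, 0.4]
opening: 0.535
grip_force: 0.0
```

>>> carry_out(
  series=[
    [0, 0, 0, 0],
    [0, 0, 0, 0],
    [0, 0, 0, 0],
    [0, 0, 0, 0],
    [0, 0, 0, 0],
  ],
)

```text
t: 21.95
eef_pos: [471.2, -301.7, 13.8]
tcp_rot: [3.141, 0.0, 1.219]
ft_force: [-0.2, 0.0, 4.9]
opening: 0.495
grip_force: 30.0
```

>>> carry_out(
  series=[
    [0, 0, 0.7, 0],
    [0, 0, 0.9, -1],
    [0.3, 0.4, 0.7, -1],
    [0.4, 0.7, 0, -1],
    [0.4, 0.7, 0, -1],
  ],
)

```text
t: 22.45
eef_pos: [526.6, -211.0, 129.6]
tcp_rot: [3.14, -0.0, 0.794]
ft_force: [-0.6, -0.3, -1.1]
opening: 0.493
grip_force: 30.0
```

>>> carry_out(
  series=[
    [0.4, 0.7, 0, -1],
    [0.4, 0.7, 0, -1],
    [0.4, 0.7, 0, -1],
    [0.4, 0.7, 0, -1],
    [0.3, 0.5, 0, -1],
  ],
)

```text
t: 22.95
eef_pos: [621.6, -44.3, 128.1]
tcp_rot: [-3.141, 0.001, 0.273]
ft_force: [-0.1, 0.2, -1.2]
opening: 0.49
grip_force: 30.0
```

>>> carry_out(
  series=[
    [0.19, 0.18, 0, -1],
    [0, 0, 0, 0],
    [0, 0, 0, 0],
    [0, 0, 0, 0],
    [0, 0, 0, 0],
  ],
)

```text
t: 23.45
eef_pos: [630.1, -38.6, 128.6]
tcp_rot: [3.142, 0.0, 0.172]
ft_force: [-0.2, -0.5, -1.5]
opening: 0.494
grip_force: 30.0
```

Run:
```python
from h import *
np.set_printoptions(precision=2,suppress=True)
s=env.state();print(s["t"],s["eef_pos"],s["tcp_rot"],s["joints"],s["grip_force"])
w=snap("wrist","w15")
```

```text
23.45 [630.14 -38.56 128.61] [3.14 0.   0.17] [-0.17  0.59  1.63 -0.    0.92  1.23] 29.999811351299286
```

View pics/w15.png

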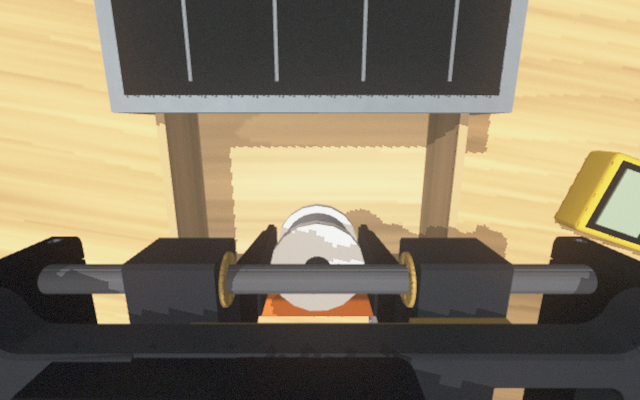

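The wrist view shows the reel held level over the open drawer's interior, between the side walls at columns ~185 and ~440, with the cabinet's edge at row ~110 well clear. Next I'll lower it.

>>> carry_out(
  series=[
    [0, 0, -0.6, 0],
    [0, 0, -0.6, 0],
    [0, 0, -0.4, 0],
    [0, 0, -0.2, 0],
    [0, 0, -0.04, 0],
  ],
)

```text
t: 24.0
eef_pos: [630.3, -38.0, 36.0]
tcp_rot: [-3.141, 0.001, 0.171]
ft_force: [0.5, 1.0, -1.2]
opening: 0.495
grip_force: 30.0
```

>>> carry_out(
  series=[
    [0, 0, 0, 0],
    [0, 0, 0, 0],
    [0, 0, 0, 0],
    [0, 0, 0, 0],
    [0, 0, 0, 0],
  ],
)

```text
t: 24.5
eef_pos: [630.7, -37.7, 37.0]
tcp_rot: [3.141, -0.001, 0.172]
ft_force: [1.0, 0.9, -1.0]
opening: 0.494
grip_force: 30.0
```

>>> carry_out(
  series=[
    [0, 0, -0.02, 0],
    [0, 0, 0, 0],
    [0, 0, 0, 0],
    [0, 0, 0, 0],
    [0, 0, 0, 0],
  ],
)

```text
t: 25.0
eef_pos: [630.7, -37.7, 35.8]
tcp_rot: [3.141, -0.0, 0.172]
ft_force: [-0.7, 0.4, 2.0]
opening: 0.489
grip_force: 30.0
```

>>> carry_out(
  series=[
    [0, 0, 0, 0],
    [0, 0, 0, 0],
    [0, 0, 0, 0],
    [0, 0, 0, 0],
    [0, 0, 0, 0],
  ],
  fingers=-0.35,
)

```text
t: 25.5
eef_pos: [630.6, -37.7, 35.6]
tcp_rot: [3.142, 0.0, 0.172]
ft_force: [0.2, 0.3, 0.3]
opening: 0.676
grip_force: 0.0
```

>>> carry_out(
  series=[
    [0, 0, 0.3, 0],
    [0, 0, 0.6, 0],
    [0, 0, 0.8, 0],
    [0, 0, 0.7, 0],
    [-0.5, -0.1, 0, 0],
  ],
)

```text
t: 26.0
eef_pos: [608.9, -42.8, 161.4]
tcp_rot: [3.138, -0.009, 0.172]
ft_force: [-1.1, -0.2, 0.2]
opening: 0.676
grip_force: 0.0
```

Run:
```python
from h import *
np.set_printoptions(precision=1,suppress=True)
s=env.state();print(s["t"],s["eef_pos"],s["tcp_rot"][2])
w=snap("wrist","w16")
for n,z in(("reel",62),("cab_drawer0_handle",67)):
  for p in env.look_for("wrist",n)[:2]:r,c=p["position"];print(n,p["conf"],c*640,r*400,ray("wrist",c*640,r*400,z))
h=cv2.cvtColor(w,cv2.COLOR_RGB2HSV);m=cv2.inRange(h,(0,0,150),(180,50,255))[:330,200:440]
k,l,st,ce=cv2.connectedComponentsWithStats(m)
for i in range(1,k):
  if st[i,4]>200:print(st[i],ce[i]+[200,0])
print(proj("wrist",(630.6,-37.8,62)))
```

```text
26.0 [608.9 -42.8 161.4] 0.17223590990033544
reel 0.94 314.81600000000003 178.48 [625.2 -37.3  62. ]
cab_drawer0_handle 0.76 305.088 151.8 [647.9 -25.4  67. ]
[   0   74  240   18 3734] [314.6  82. ]
[  88  152   55   63 2586] [315. 183.]
[ 47 294 134   9 667] [291.3 298.3]
[316.3 173.7]
```

>>> carry_out(
  series=[
    [-0.3, -0.05, 0, 1],
    [-0.4, -0.06, 0, 1],
    [-0.4, -0.06, 0, 1],
    [-0.4, -0.06, 0, 1],
    [-0.17, -0.05, 0, 1],
  ],
  fingers=0.45,
)

```text
t: 26.65
eef_pos: [521.2, -56.6, 155.7]
tcp_rot: [-3.141, 0.001, 0.699]
ft_force: [-0.2, 0.3, 0.1]
opening: 0.316
grip_force: 0.0
```

>>> carry_out(
  series=[
    [0, 0, 0, 1],
    [0, 0, 0, 1],
    [0, 0, 0, 1],
    [0, 0, 0, 1],
    [0, 0, 0, 1],
  ],
)

```text
t: 27.15
eef_pos: [522.7, -56.6, 155.6]
tcp_rot: [-3.141, -0.0, 1.223]
ft_force: [-0.9, 0.4, -0.3]
opening: 0.274
grip_force: 0.0
```

>>> carry_out(
  series=[
    [0, 0, 0, 1],
    [0, 0, 0, 1],
    [0, 0, 0, 1],
    [0, 0, 0, 1],
    [0, 0, 0, 1],
  ],
)

```text
t: 27.65
eef_pos: [522.7, -56.6, 155.6]
tcp_rot: [-3.142, -0.0, 1.747]
ft_force: [0.4, 0.4, 0.3]
opening: 0.274
grip_force: 0.0
```

Run:
```python
from h import *
np.set_printoptions(precision=1,suppress=True)
s=env.state();print(s["t"],s["eef_pos"],np.degrees(s["tcp_rot"][2]),s["opening"])
w=snap("wrist","w17")
a=np.array([-.17,.985,0]);
for k in(60,45,30):print(proj("wrist",np.array([522.2,-56.5,67])+a*k))
g=cv2.cvtColor(w,cv2.COLOR_RGB2GRAY)
for r in (160,180,200,220):print(r,g[r,300:350:2])
```

```text
27.65 [522.7 -56.6 155.6] 100.07881814999993 0.2744800089628666
[317.  132.8]
[316.8 151.4]
[316.5 169.4]
160 [145 144 148 166 173 157 151 185 198 197 181 157 141 146 142 142 146 154
 156 151 145 145 153 150 147]
180 [144 178 207 205 201 185 150 183 194 196 181 159 133 142 149 159 158 150
 147 147 148 149 148 145 140]
200 [146 166 205 202 202 196 143 181 194 196 182 157 152 159 154 148 143 143
 149 150 146 141 141 137 132]
220 [146 153 202 207 208 205 137 176 194 195 180 159 149 148 143 141 139 147
 144 142 141 139 131 131 135]
```

The bar is at columns 313–322, as predicted. I'll descend and grip it.

>>> carry_out(
  series=[
    [0, 0, -0.6, 0],
    [0, 0, -0.8, 0],
    [0, 0, -0.6, 0],
    [0, 0, -0.14, 0],
    [0, 0, 0, 0],
  ],
)

```text
t: 28.2
eef_pos: [522.2, -56.6, 48.1]
tcp_rot: [-3.14, -0.001, 1.741]
ft_force: [-0.4, 0.1, 0.8]
opening: 0.277
grip_force: 0.0
```

>>> carry_out(
  series=[
    [0, 0, 0, 0],
    [0, 0, 0, 0],
    [0, 0, 0, 0],
    [0, 0, 0, 0],
    [0, 0, 0, 0],
  ],
  fingers=1,
)

```text
t: 28.7
eef_pos: [522.8, -56.8, 49.9]
tcp_rot: [3.139, 0.001, 1.742]
ft_force: [-1.0, 0.2, 6.5]
opening: 0.107
grip_force: 30.0
```

>>> carry_out(
  series=[
    [0.2, 0.035, 0, 0],
    [0.3, 0.053, 0, 0],
    [0.3, 0.053, 0, 0],
    [0.3, 0.053, 0, 0],
    [0.3, 0.053, 0, 0],
  ],
)

```text
t: 29.2
eef_pos: [593.2, -44.6, 49.9]
tcp_rot: [3.14, 0.001, 1.742]
ft_force: [-1.1, -3.5, 5.3]
opening: 0.108
grip_force: 30.0
```

>>> carry_out(
  series=[
    [0.3, 0.053, 0, 0],
    [0.3, 0.053, 0, 0],
    [0.3, 0.053, 0, 0],
    [0.1, 0.018, 0, 0],
    [0, 0, 0, 0],
  ],
)

```text
t: 29.7
eef_pos: [643.6, -35.9, 49.9]
tcp_rot: [3.138, 0.002, 1.743]
ft_force: [1.4, -2.7, 5.7]
opening: 0.105
grip_force: 30.0
```

Now small steps until the stop shows in the force.

>>> carry_out(
  series=[
    [0.06, 0.01, 0, 0],
    [0.04, 0.007, 0, 0],
    [0.02, 0.004, 0, 0],
    [0, 0, 0, 0],
    [0, 0, 0, 0],
  ],
)

```text
t: 30.2
eef_pos: [648.7, -35.0, 49.9]
tcp_rot: [3.139, 0.001, 1.742]
ft_force: [0.7, -3.6, 5.0]
opening: 0.11
grip_force: 30.0
```

>>> carry_out(
  series=[
    [0.02, 0.004, 0, 0],
    [0, 0, 0, 0],
    [0.02, 0.004, 0, 0],
    [0, 0, 0, 0],
    [0, 0, 0, 0],
  ],
)

```text
t: 30.7
eef_pos: [650.6, -34.6, 49.9]
tcp_rot: [3.139, 0.001, 1.742]
ft_force: [0.7, -2.7, 6.0]
opening: 0.107
grip_force: 30.0
```

>>> carry_out(
  series=[
    [0.02, 0.004, 0, 0],
    [0, 0, 0, 0],
    [0.02, 0.004, 0, 0],
    [0, 0, 0, 0],
    [0, 0, 0, 0],
  ],
)

```text
t: 31.2
eef_pos: [652.6, -34.3, 49.9]
tcp_rot: [3.139, 0.001, 1.742]
ft_force: [0.6, -3.8, 5.0]
opening: 0.108
grip_force: 30.0
```

>>> carry_out(
  series=[
    [0.02, 0.004, 0, 0],
    [0, 0, 0, 0],
    [0, 0, 0, 0],
    [0, 0, 0, 0],
    [0, 0, 0, 0],
  ],
)

```text
t: 31.7
eef_pos: [653.6, -34.1, 49.9]
tcp_rot: [3.139, 0.001, 1.742]
ft_force: [0.5, -4.2, 5.0]
opening: 0.11
grip_force: 30.0
```

>>> carry_out(
  series=[
    [0.02, 0.004, 0, 0],
    [0, 0, 0, 0],
    [0, 0, 0, 0],
    [0, 0, 0, 0],
    [0, 0, 0, 0],
  ],
)

```text
t: 32.2
eef_pos: [654.0, -34.0, 49.9]
tcp_rot: [3.141, 0.001, 1.742]
ft_force: [-2.9, -3.8, 7.9]
opening: 0.108
grip_force: 30.0
```

>>> carry_out(
  series=[
    [0.02, 0.004, 0, 0],
    [0, 0, 0, 0],
    [0, 0, 0, 0],
    [0, 0, 0, 0],
    [0, 0, 0, 0],
  ],
)

```text
t: 32.7
eef_pos: [654.0, -34.0, 49.9]
tcp_rot: [-3.14, 0.001, 1.742]
ft_force: [-9.0, -6.8, 11.5]
opening: 0.104
grip_force: 30.0
```

The stop is reached at x = 654. Next I'll release, rise and check.

>>> carry_out(
  series=[
    [0, 0, 0, 0],
    [0, 0, 0, 0],
    [0, 0, 0, 0],
    [0, 0, 0, 0],
    [0, 0, 0, 0],
  ],
  fingers=0.45,
)

```text
t: 33.2
eef_pos: [655.1, -32.9, 48.5]
tcp_rot: [3.142, -0.0, 1.742]
ft_force: [-0.6, 0.4, 0.3]
opening: 0.273
grip_force: 0.0
```

>>> carry_out(
  series=[
    [0, 0, 0.4, 0],
    [0, 0, 0.8, 0],
    [0, 0, 0.9, 0],
    [-0.5, -0.2, 0.5, 0],
    [-0.7, -0.6, 0.3, 0],
  ],
)

```text
t: 33.7
eef_pos: [595.7, -71.9, 195.7]
tcp_rot: [3.138, 0.001, 1.745]
ft_force: [0.6, -0.8, 0.3]
opening: 0.275
grip_force: 0.0
```

>>> carry_out(
  series=[
    [-0.7, -0.8, 0.3, 0],
    [-0.7, -0.9, 0, 0],
    [-0.5, -0.9, 0, 0],
    [0, -0.9, 0, 0],
    [0, -0.5, 0, 0],
  ],
)

```text
t: 34.2
eef_pos: [507.7, -265.3, 207.6]
tcp_rot: [3.141, 0.001, 1.74]
ft_force: [-0.2, 0.1, 1.0]
opening: 0.274
grip_force: 0.0
```

Run:
```python
from h import *
np.set_printoptions(precision=1,suppress=True)
s=env.state();print(s["t"],s["eef_pos"],s["ft_force"])
t=snap("top","t9");sc=snap("scene","s9")
H=dict(bottle=60,reel=40,meter=32,pens=65,board=10,cab_drawer0_handle=67)
for cam in("top","scene"):
  for n,z in H.items():
    for d in env.look_for(cam,n)[:1]:
      r,c=d["position"];print(cam,n,round(d["conf"],2),ray(cam,c*640,r*400,z))
cv2.imwrite("pics/m9.png",cv2.hconcat([cv2.resize(t[80:290,180:480][:,:,::-1],(430,300)),cv2.resize(sc[130:340,160:480][:,:,::-1],(370,300))]))
```

```text
34.2 [ 507.7 -265.3  207.6] [-0.2  0.1  1. ]
top bottle 0.78 [468.5 340.8  60. ]
top meter 0.71 [ 679.5 -355.9   32. ]
top pens 0.62 [ 666.8 -338.3   65. ]
top board 0.69 [381.3  88.7  10. ]
top cab_drawer0_handle 0.59 [682.6 -14.9  67. ]
scene bottle 0.97 [479.9 339.4  60. ]
scene meter 0.62 [ 678.6 -348.5   32. ]
scene pens 0.61 [686.4 353.   65. ]
scene board 0.65 [382.6  80.5  10. ]
scene cab_drawer0_handle 0.83 [660.1 -37.1  67. ]
```

View pics/m9.png

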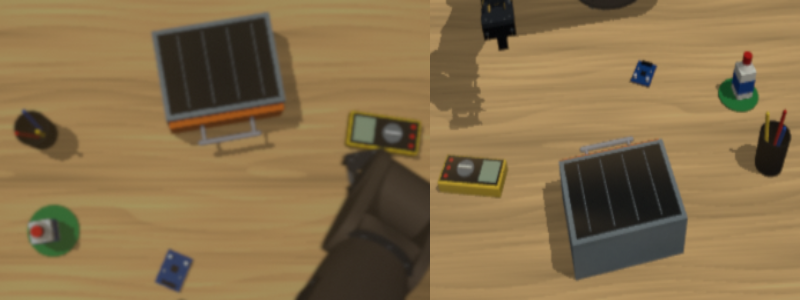

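Both views show the drawer shut, the bottle upright on its mat, and the meter, pens and board where they were.

```bash
python3 -c "
from cell import env
print(env.job_done())"
```

```text
the job is handed in; nothing more can be done
None
```

I handed the job in at about 34 s of robot time: the bottle stands upright within about 3 mm of the mat's centre, the reel lies flat in the drawer, the drawer is shut against its stop, and the multimeter, pen pot and circuit board show no sign of having moved.

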